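# Stow the hand sander under the half deck of its box

### The arm

A 6-joint arm with a two-finger parallel gripper is mounted at the origin on the work surface. World frame = base frame: x ahead of the robot, y to its left, z up, the work surface at z = 0. Lengths are in m, angles in degrees, forces in N, time in s.
With the tool pointing down it reaches from about 0.375 to 0.9 m from the base axis. Payload 3.1 kg.
Tool frame: the origin (TCP) lies at the very end of the fingers, on their centre line; the grasp point (between the pads) lies 19 mm behind it; x points along the fingers, z is the direction in which the jaws open and shut, and the axes are right-handed (so a half turn about x gives the same grasp; the last joint's range is limited). The gripper opens to 87 mm and grips with 3 to 60 N. Pads are 19 mm wide; open, the fingers measure 117 mm over their backs; the gripper's body (75 mm by 190 mm) begins 51 mm behind the grasp point.
Start: joints at [59.616, 30.224, 82.088, -0, 67.689, -10.227], TCP at [0.215, 0.587, 0.223] pointing down, gripper open.
Joint ranges: [-176.69, 176.69], [-43.24, 126.21], [12.49, 139.97], [-82, 262], [0, 151.66], [-163.58, 163.58]. Speed limits (degrees/s): [159.86, 159.86, 180, 180, 180, 180].

### API

Orientations are given as a 3x3 rotation matrix whose columns are the frame's x, y, z axes.
In Python, from rig import bot gives the robot as it stands.
- The arm moves only by the tool send_rows, never from a script. Its arguments are lists of equal length, an entry for each row: "fingers": the opening, from 0 (shut) to 1 (fully open); "dp": the shift along the world's x, y, z in mm, a list of three; "turn": the turn, a rotation vector about the world's x, y, z in rad, a list of three. In form: {"fingers": [fingers, ...], "dp": [[tx, ty, tz], ...], "turn": [[rx, ry, rz], ...]}. A call has 1 to 10 rows; each row is the pose to reach, as a shift and turn from the pose measured when the call began; what a row does not reach only later rows make up. A row lasts 1/12 s, in which the tool goes at most 41.7 mm and 7.16 degrees, less where a joint would pass 70% of its speed; a pose out of reach is approached as far as the arm can. A call with a gripper value outside its range is refused whole. The fingers move at their own pace and stop on an object; the grip force is fixed at half the most. Time passes only in rows, so rows that repeat a pose let the fingers close. It gives the time, the measured TCP pose, the force and the opening at its end, in the units of the state.
- bot.read_state(): the state, without advancing time (a new reading comes with each control period).
- bot.capture(name): name is "scene" or "top" or "wrist"; returns a dict with "img" (384x512x3 uint8, blue, green, red), "z_map" (384x512 float32, m along the optical axis (not along the pixel's ray), 0 where there is no reading), "mtx" (3x3 intrinsics, pixels), "origin" and "orientation" of the camera in the world; the wrist camera has in their place "hand_eye" (4x4, takes a point from camera to tool coordinates, whose origin is the TCP and whose axes are the tool frame's). Camera axes: x right, y up, looking along -z (the intrinsics and any distortion apply to the point x, -y, -z); pixel columns grow to the right and rows downward; lengths in m; the calibration is good to about 2 mm. A picture is of the moment at which its call begins: read the wrist's pose just before it.
- bot.hand_in(): hands the job in, once; it reports no verdict.
The state is a dict: "time_s": time; "joint_positions": joint angles; "qvel": joint speeds; "tau": joint torques, N m; "position": TCP position; "tcp_rot": TCP orientation; "force": force on the tool from outside, world axes, zero at the start; "moment": the same for the moment, N m; "opening": opening from 0.0 (shut) to 1.0 (fully open).
Only numpy, scipy, OpenCV 4.12 (cv2) and the standard library are available. Lean on these libraries where they do the work, as an engineer would, in place of code of your own. Each camera call takes 0.05 s, during which the arm holds its last target.

### The job

Put the hand sander away in its plywood storage box: flat on the box's floor, with its toe under the red deck and its wooden grip standing up in the open half. Its grip is out of reach under the bench shelf, so first draw it out and let go of it on the open bench clear of the shelf, then take it again by another place, slip the toe in under the deck and lower the heel without letting it drop. Leave the other things on the bench where they are.

Things in the scene. Friction and masses are not known exactly. Their poses are not given: they have to be found in the camera images.
- sander: Loose hand sander, 0.25 to 0.45 kg, lying on its sole with its heel and grip under the shelf. Origin: centre of the sole's underside; z up, toe to -x. Base 200 mm long (x -100 to +100), 14 mm thick, 44 mm wide over the toe (x -100 to -25), 66 mm wide behind. Wooden grip at the heel: x +35 to +90, 28 mm wide (y), z 14 to 96. Blue base, cork-coloured sole.
- sander_toe (a point): Middle of the sander's toe edge, on the underside (sander frame x -100, y 0, z 0 mm).
- sander_grip (a point): Point inside the sander's wooden grip, 21 mm below its top (sander frame x +62.5, y 0, z 75 mm).
- holder: Storage box, plywood, fixed. Origin: centre of its underside, on the bench; z up. Outside 218 (x) x 90 x 66 mm tall; inside 206 (x) x 78 mm, walls 6 mm, all four 66 mm tall. A fixed red deck, 6 mm thick, flush with the wall tops (underside at z 60), roofs x -103 to -10; x -10 to +103 is open at the top. The sander belongs along x, toe to -x.
- holder_floor (a point): Centre of the storage box's inner floor, 8 mm above the bench (axes as the box). The sander's grip is too tall to go under the deck, and the box's opening (113 mm) is shorter than the sander.
- shelf: Low plywood bench shelf, fixed, 200 mm deep (x), 300 mm wide (y). Origin: centre of its footprint at bench height. Open front at x = -100 mm; board from 125 to 143 mm above the bench; sides and back closed. Paint tins (58 mm in diameter, tops at 204 mm) stand on it along x = +60 mm.
- hammer: Bystander: claw hammer, about 300 mm long, lying on the bench; leave it where it is.
- screwdriver: Bystander: red-handled screwdriver, about 200 mm long, lying on the bench; leave it where it is.
- bottle: Bystander: green drinks bottle standing, 64 mm in diameter, 210 mm tall; leave it where it is.
- wheel: Bystander: beech wheel blank lying flat, 64 mm in diameter, 25 mm thick; leave it where it is.
- ringblock: Bystander: wooden block with a round hole, 90 x 80 x 25 mm, lying flat; leave it where it is.
- offcut: Bystander: flat wood offcut, 100 x 90 x 18 mm; leave it where it is.
- saw: Bystander: blue coping saw, 300 mm long, lying flat; leave it where it is.
Not all that is in view belongs to the job. Leave any purple look-alike of the sander alone.

How it is judged (in metres and radians):
On the way, in this order (a step that is already met when the one before it is completed fails the run):
1. The sander lies flat on the bench with its grip out from under the shelf (middle of the grip at least 48 mm in front of the shelf's front edge), and the fingers have let go of it (x of sander_grip in the frame of shelf below -0.148 m and contact force between the fingers and sander below 0.05 N and angle between sander's own z axis and vertical below 0.06 rad and height (world z) of sander below 0.005 m), for 0.1 s.
2. The sander's toe is under the deck, inside the box, at least 30 mm in from the deck's edge (x of sander_toe in the frame of holder_floor between -0.105 and -0.04 m and z of sander_toe in the frame of holder_floor below 0.052 m and y of sander_toe in the frame of holder_floor between -0.039 and 0.039 m), for 0.1 s.
At the end, for the whole second after the job is handed in: The sander lies on its sole on the box's floor (sole within 4 mm of the floor, tilted less than 0.04 rad), toe under the deck at the box's -x end (origin within 9 mm of the box's centre along the box), released and at rest (z of sander in the frame of holder_floor between -0.004 and 0.004 m and x of sander in the frame of holder_floor between -0.009 and 0.009 m and x of sander_toe in the frame of holder_floor below -0.085 m and angle between sander's own z axis and vertical below 0.04 rad and linear speed of sander below 0.01 m/s); the robot touches nothing.
It fails at once if The sander is dropped or thrown: turning faster than 3 rad/s while the fingers do not touch it (angular speed of sander above 3 rad/s and contact force between the fingers and sander below 0.05 N).
It fails at once if A bystander is moved by more than 30 mm (distance of any of hammer, screwdriver, bottle, wheel, ringblock, offcut, saw from where it was at the start of the episode above 0.03 m).
It also fails if it takes over 61 s, if anything falls off the work surface, if the arm or the gripper's body presses on something with over 40 N, if the wrist force passes 120 N, or if a joint passes its speed limit or range.

## Working session

There is one attempt and no reset: what is moved stays moved. The work goes in short steps, Python scripts to look and compute and a tool call to move; the robot and the scene stay as the last step left them, time stands still between calls to the robot, and variables do not carry over. Pictures are saved under pics/ and viewed, and the job is handed in when it is done.

Besides the shell and the picture viewer there is one more tool, called by a JSON object that holds its "op" and its "data". send_rows: Moves the arm, as the interface text tells. Its arguments: {"type":"object","properties":{"fingers":{"type":"array","items":{"type":"number"}},"dp":{"type":"array","items":{"type":"array","items":{"type":"number"}}},"turn":{"type":"array","items":{"type":"array","items":{"type":"number"}}}},"required":["fingers","dp","turn"]}

```bash
mkdir -p pics; ls
python3 - <<'E'
from rig import bot
import cv2,numpy as np,pickle
s=bot.read_state();print(s)
for n in("scene","top","wrist"):
    c=bot.capture(n);pickle.dump(c,open(f'pics/{n}0.pkl','wb'))
    cv2.imwrite(f'pics/{n}0.png',c['img'])
    print(n,{k:v for k,v in c.items() if k not in('img','z_map')})
E
```

```text
pics
{'time_s': 0.0, 'joint_positions': array([ 5.96155726e+01,  3.02789364e+01,  8.21566406e+01, -4.33427859e-04,
        6.76869957e+01, -1.02271672e+01]), 'qvel': array([ 0.02009657,  0.03855681,  0.03677691, -0.02467538,  0.02263387,
        0.05523396]), 'tau': array([-6.27105401e-04, -4.40033412e+01, -1.76594996e+01,  6.31288067e-02,
        5.82902832e-02, -1.59876358e-04]), 'position': array([0.21497446, 0.58609377, 0.22157052]), 'tcp_rot': array([[-1.07601678e-03, -9.38751129e-01,  3.44594197e-01],
       [-1.84900498e-03,  3.44595675e-01,  9.38749382e-01],
       [-9.99997712e-01,  3.72953699e-04, -2.10654624e-03]]), 'force': array([ 0.75195728,  0.27123941, -0.33611068]), 'moment': array([-0.02306219,  0.02461119,  0.0470517 ]), 'opening': 0.9950140217496319}
scene {'mtx': array([[400.83147957,   0.        , 253.6921786 ],
       [  0.        , 400.83147957, 193.71434745],
       [  0.        ,   0.        ,   1.        ]]), 'origin': array([1.32296536, 0.32875451, 0.79643951]), 'orientation': array([[-0.4086033 , -0.5720325 ,  0.71121175],
       [ 0.91248202, -0.23852847
[... 274 characters left out ...]
,  1.63537409]), 'orientation': array([[ 0.00377854,  0.99430263, -0.10652699],
       [-0.99979857,  0.0016565 , -0.02000165],
       [-0.01971123,  0.10658111,  0.99410861]])}
wrist {'mtx': array([[341.96765663,   0.        , 255.39249272],
       [  0.        , 341.96765663, 193.3086408 ],
       [  0.        ,   0.        ,   1.        ]]), 'hand_eye': array([[-7.18455742e-04,  2.63623813e-01, -9.64625300e-01,
        -1.61726893e-01],
       [ 1.27631383e-03,  9.64625005e-01,  2.63622782e-01,
         7.14923027e-02],
       [ 9.99998927e-01, -1.04176331e-03, -1.02950709e-03,
         1.19719696e-04],
       [ 0.00000000e+00,  0.00000000e+00,  0.00000000e+00,
         1.00000000e+00]])}
```

View pics/scene0.png

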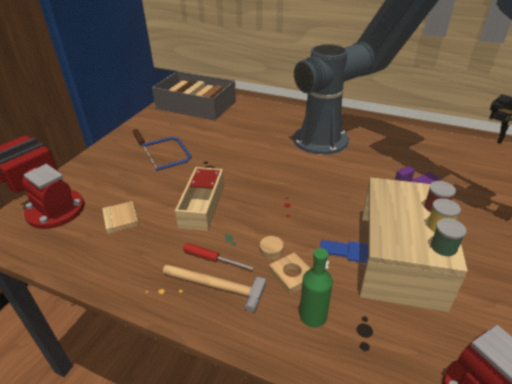

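View pics/top0.png

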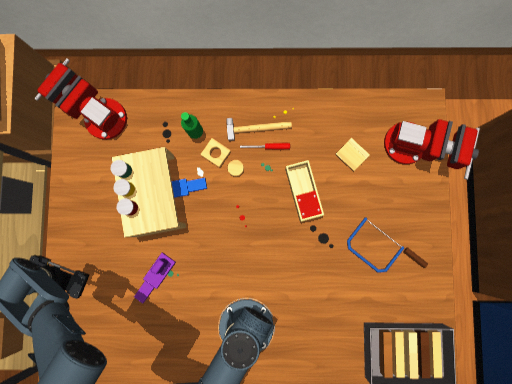

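View pics/wrist0.png

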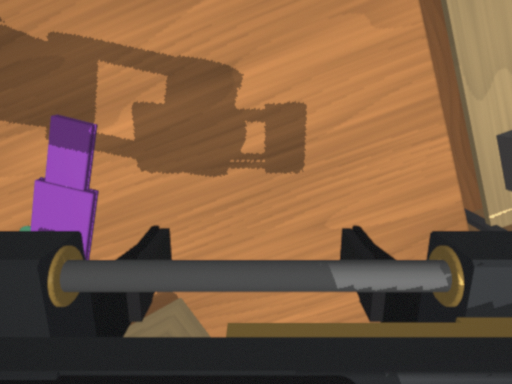

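Top view candidates: the blue sander toe at (190,187) sticking out of the shelf, the purple look-alike at (155,277) and the blue saw at (375,250). I choose the blue one by the shelf. Close crop and measurements next.

```bash
cat > h.py <<'E'
import cv2,numpy as np,pickle
from rig import bot
def ray(c,uv,z,R=None,o=None):
    R=c['orientation'] if R is None else R;o=c['origin'] if o is None else o
    uv=np.atleast_2d(np.float64(uv));K=c['mtx']
    d=np.c_[(uv[:,0]-K[0,2])/K[0,0],-(uv[:,1]-K[1,2])/K[1,1],-np.ones(len(uv))]@R.T
    return o+d*((z-o[2])/d[:,2])[:,None]
def proj(c,p,R=None,o=None):
    R=c['orientation'] if R is None else R;o=c['origin'] if o is None else o
    q=(np.atleast_2d(p)-o)@R;K=c['mtx']
    return np.c_[K[0,0]*q[:,0]/-q[:,2]+K[0,2],K[1,1]*q[:,1]/q[:,2]+K[1,2]]
def wristpose(c,s):
    T=np.eye(4);T[:3,:3]=s['tcp_rot'];T[:3,3]=s['position'];T=T@c['hand_eye'];return T[:3,:3],T[:3,3]
def cloud(c,R=None,o=None):
    R=c['orientation'] if R is None else R;o=c['origin'] if o is None else o
    K=c['mtx'];v,u=np.mgrid[:384,:512];z=c['z_map']
    p=np.stack([(u-K[0,2])/K[0,0]*z,-(v-K[1,2])/K[1,1]*z,-z],-1)@R.T+o
    p[z==0]=np.nan
    return p
def crop(img,x,y,w,h,f,name):
    cv2.imwrite(name,cv2.resize(img[y:y+h,x:x+w],None,fx=f,fy=f,interpolation=cv2.INTER_NEAREST))
def load(n): return pickle.load(open(f'pics/{n}.pkl','rb'))
E
python3 - <<'E'
from h import *
t=load('top0');s=load('scene0')
crop(t['img'],100,140,240,100,3,'pics/tc.png')
hsv=cv2.cvtColor(t['img'],cv2.COLOR_BGR2HSV)
def comp(c,lo,hi):
    m=cv2.inRange(cv2.cvtColor(c['img'],cv2.COLOR_BGR2HSV),lo,hi)
    n,l,st,ce=cv2.connectedComponentsWithStats(m)
    return [(l==i).astype('uint8') for i in range(1,n) if st[i,4]>40],[(st[i].tolist(),ce[i]) for i in range(1,n) if st[i,4]>40]
for c,nm in((t,'top'),(s,'scene')):
    ms,st=comp(c,(100,150,60),(125,255,255));print(nm,'blue',st)
    P=cloud(c)
    ms,st=comp(c,(0,170,90),(6,255,255));print(nm,'red',st)
# blue mask points in both
for c,box in((t,(170,175,45,25)),(s,(315,235,60,35))):
    m=cv2.inRange(cv2.cvtColor(c['img'],cv2.COLOR_BGR2HSV),(100,150,60),(125,255,255))
    k=np.zeros_like(m);x,y,w,h=box;k[y:y+h,x:x+w]=m[y:y+h,x:x+w]
    cn=max(cv2.findContours(k,0,1)[0],key=cv2.contourArea)
    ap=cv2.approxPolyDP(cn,1.5,True)[:,0]
    print(ap.tolist());print((ray(c,ap,0.014)*1000).round().tolist())
    P=cloud(c);print('z',np.nanmedian(P[k>0][:,2]))
# depth based: box wall top & deck (z~.066), shelf (z~.143)
for c,nm in((t,'top'),(s,'scene')):
    P=cloud(c)
    for (z0,z1,xr,yr,lab) in((.055,.076,(.3,.7),(-.35,-.1),'box'),(.133,.153,(.2,.8),(.1,.7),'shelf')):
        m=(P[...,2]>z0)&(P[...,2]<z1)&(P[...,0]>xr[0])&(P[...,0]<xr[1])&(P[...,1]>yr[0])&(P[...,1]<yr[1])
        q=P[m];r=cv2.minAreaRect(np.float32(q[:,:2]*1000));print(nm,lab,len(q),np.median(q[:,2]),r,cv2.boxPoints(r).round().tolist())
E
```

```text
top blue [([172, 178, 35, 19, 431], array([187.44779582, 186.29466357])), ([347, 218, 57, 54, 241], array([370.05809129, 250.61825726]))]
top red [([37, 63, 31, 34, 416], array([51.67067308, 79.22115385])), ([60, 79, 29, 34, 380], array([73.89736842, 95.42631579])), ([79, 96, 47, 43, 750], array([104.55733333, 118.22133333])), ([430, 119, 18, 39, 404], array([438.31435644, 137.9480198 ])), ([394, 123, 38, 37, 320], array([415.190625, 142.3875  ])), ([385, 124, 32, 40, 386], array([396.86787565, 149.45595855])), ([458, 127, 19, 38, 463], array([467.16198704, 145.74514039])), ([265, 143, 25, 7, 156], array([277.16025641, 145.71153846])), ([296, 191, 25, 27, 441], array([308.42630385, 204.20181406]))]
scene blue [([41, 0, 92, 130, 5100], array([85.47235294, 47.28705882])), ([322, 242, 38, 18, 407], array([342.75921376, 248.997543  ]))]
scene red [([0, 135, 31, 16, 165], array([ 13.72121212, 142.        ])), ([0, 146, 49, 38, 433], array([ 22.73903002, 159.2817552 ])), ([191, 170, 26, 18, 315], array([203.9968254, 178.6      ])), ([22, 177, 61, 52, 1030], array([ 45.29805825, 206.5427184
[... 895 characters left out ...]
5), 15.221352577209473) [[408.0, -207.0], [432.0, -295.0], [642.0, -237.0], [618.0, -150.0]]
top shelf 3961 0.1432768107864768 ((572.3806762695312, 421.9794006347656), (476.8155517578125, 452.94342041015625), 89.54972076416016) [[344.0, 185.0], [797.0, 182.0], [801.0, 659.0], [348.0, 662.0]]
scene box 929 0.06677504984970539 ((523.2245483398438, -223.02389526367188), (224.7373504638672, 90.92194366455078), 15.160261154174805) [[403.0, -209.0], [427.0, -296.0], [644.0, -238.0], [620.0, -150.0]]
scene shelf 6574 0.1435331760584248 ((576.9666137695312, 377.0135803222656), (387.8358154296875, 445.53753662109375), 89.99188995361328) [[354.0, 183.0], [800.0, 183.0], [800.0, 571.0], [354.0, 571.0]]
```

View pics/tc.png

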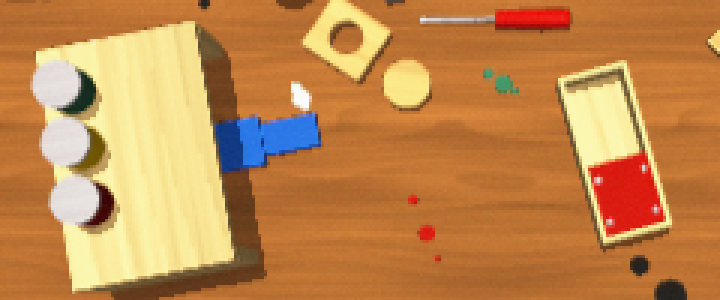

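Run:
```python
from h import *
for nm in('top0','scene0'):
    c=load(nm);P=cloud(c)
    m=((P[...,2]>.134)&(P[...,2]<.152)).astype('uint8')
    n,l,st,ce=cv2.connectedComponentsWithStats(m,connectivity=4)
    for i in range(1,n):
        if st[i,4]>300:
            q=P[l==i];print(nm,st[i],cv2.minAreaRect(np.float32(q[:,:2]*1000)),cv2.boxPoints(cv2.minAreaRect(np.float32(q[:,:2]*1000))).round().tolist())
t=load('top0')
P=cloud(t)
# bystanders
for lab,uv in(('wheel',(235,168)),('ring',(215,152)),('bottle',(191,122)),('screw',(255,147)),('hammerhead',(230,128)),('offcut',(352,154))):
    print(lab,(P[uv[1],uv[0]]*1000).round())
m=((P[...,2]>.009)&(P[...,2]<.06)&(P[...,0]>.4)&(P[...,1]>-.15)&(P[...,1]<.4)&(P[...,0]<.9)).astype('uint8')
n,l,st,ce=cv2.connectedComponentsWithStats(m)
for i in range(1,n):
    if st[i,4]>40:
        q=P[l==i]; print(st[i],np.median(q[:,2]),cv2.minAreaRect(np.float32(q[:,:2]*1000)))
m=((P[...,2]>.05)&(P[...,2]<.25)&(P[...,0]>.6)&(P[...,1]>-.0)&(P[...,1]<.3)&(P[...,0]<.9))
q=P[m];print('bottle',q.min(0),q.max(0),np.median(q,0))
```

```text
top0 [ 67  85  44  41 585] ((819.2847290039062, 573.36279296875), (129.13787841796875, 137.60256958007812), 54.05992889404297) [[726.0, 561.0], [837.0, 481.0], [913.0, 585.0], [801.0, 666.0]]
top0 [397 121  36  24 542] ((724.9119873046875, -621.6590576171875), (122.01891326904297, 71.81837463378906), 76.17427062988281) [[675.0, -672.0], [745.0, -689.0], [774.0, -571.0], [705.0, -554.0]]
top0 [ 112  147   67   90 3660] ((511.5469970703125, 368.5635681152344), (301.8539733886719, 200.8749542236328), 11.260673522949219) [[344.0, 438.0], [383.0, 241.0], [679.0, 300.0], [640.0, 497.0]]
scene0 [ 58  25 259  39 921] ((-516.9478759765625, -879.9229125976562), (534.114013671875, 1230.405029296875), 31.14158821105957) [[-1064.0, -491.0], [-427.0, -1545.0], [30.0, -1268.0], [-607.0, -215.0]]
scene0 [395  54 117  18 481] ((-608.6692504882812, 394.89154052734375), (472.9118957519531, 23.988361358642578), 89.86774444580078) [[-621.0, 158.0], [-597.0, 158.0], [-596.0, 631.0], [-620.0, 631.0]]
scene0 [  0 155  63  34 858] ((738.9729614257812, -641.4690551757812), (145.68357849121094, 142.90037536621
[... 1115 characters left out ...]
51855469)
[201 138  30  29 379] 0.02467130095090786 ((680.1610107421875, 126.34519958496094), (95.20375061035156, 83.22703552246094), 59.33054733276367)
[240 143  45   6 160] 0.021213323282698426 ((707.4369506835938, -58.953857421875), (21.972820281982422, 175.73013305664062), 0.045341115444898605)
[228 159  16  17 206] 0.025194550012166528 ((620.1105346679688, 46.88584518432617), (62.79637145996094, 60.5623893737793), 22.065099716186523)
[172 177  35  20 415] 0.013939675702045795 ((547.0604858398438, 230.38571166992188), (66.23928833007812, 134.81167602539062), 11.542218208312988)
bottle [0.60029415 0.18117082 0.05064496] [0.80209311 0.29997648 0.21902106] [0.75640637 0.20978453 0.14034726]
```

The crop confirms the blue toe, with its end at about (206,183) in the top view. From the measurements: toe at about (560,164) mm, sander axis at 101.5°, box centre (524,-222) at 15.2°. First I rise and cross above the tins.

{"op": "send_rows", "data": {"fingers": [1,1,1,1,1,1,1,1,1,1], "dp": [[0,0,40],[25,-30,50],[50,-60,50],[75,-90,50],[100,-120,50],[125,-150,50],[150,-180,50],[175,-210,50],[200,-240,50],[225,-270,50]], "turn": [[0,0,0],[0,0,-0.1],[0,0,-0.2],[0,0,-0.3],[0,0,-0.4],[0,0,-0.5],[0,0,-0.6],[0,0,-0.7],[0,0,-0.8],[0,0,-0.9]]}}

```text
time_s: 0.98
position: [0.4407, 0.3145, 0.2717]
tcp_rot: [[-0.002, -0.309, 0.951], [-0.0, 0.951, 0.309], [-1.0, 0.0, -0.002]]
force: [-0.3, 0.1, -0.1]
opening: 1.002
```

```bash
python3 -c "
from rig import bot
s=bot.read_state();print(s['position'],s['tcp_rot'],s['time_s'],s['joint_positions'])"
```

```text
[0.44071765 0.31454375 0.27165341] [[-2.07574856e-03 -3.08981281e-01  9.51065854e-01]
 [-3.39105847e-04  9.51068066e-01  3.08981259e-01]
 [-9.99997788e-01  3.18855411e-04 -2.07895553e-03]] 0.9833 [2.36687324e+01 2.05446995e+01 9.05953988e+01 3.20857071e-02
 6.89766320e+01 5.65932273e+00]
```

{"op": "send_rows", "data": {"fingers": [1,1,1,1,1,1,1,1], "dp": [[29,-33,0],[58,-67,0],[87,-100,0],[116,-135,0],[116,-135,-30],[116,-135,-60],[116,-135,-80],[116,-135,-80]], "turn": [[0,0,-0.05],[0,0,-0.113],[0,0,-0.113],[0,0,-0.113],[0,0,-0.113],[0,0,-0.113],[0,0,-0.113],[0,0,-0.113]]}}

```text
time_s: 1.65
position: [0.5533, 0.1783, 0.1868]
tcp_rot: [[-0.013, -0.198, 0.98], [-0.001, 0.98, 0.198], [-1.0, 0.001, -0.013]]
force: [0.0, 0.7, -1.2]
opening: 1.0
```

```bash
cat >> h.py <<'E'
def wr(name):
    s=bot.read_state();c=bot.capture('wrist');c['orientation'],c['origin']=wristpose(c,s)
    cv2.imwrite(f'pics/{name}.png',c['img']);pickle.dump(c,open(f'pics/{name}.pkl','wb'));return s,c
def blue(c,lo=(100,120,50)):
    m=cv2.inRange(cv2.cvtColor(c['img'],cv2.COLOR_BGR2HSV),lo,(125,255,255))
    n,l,st,ce=cv2.connectedComponentsWithStats(m);i=1+np.argmax(st[1:,4]);return (l==i).astype('uint8')
E
python3 - <<'E'
from h import *
s,c=wr('w1');print(s['position'])
m=blue(c);cn=max(cv2.findContours(m,0,1)[0],key=cv2.contourArea);ap=cv2.approxPolyDP(cn,4,True)[:,0]
print(np.c_[ap,(ray(c,ap,.014)*1000).round()])
E
```

```text
[0.55332303 0.17828523 0.18677341]
[[226.  59. 504. 279.  14.]
 [226. 109. 512. 235.  14.]
 [238. 112. 523. 235.  14.]
 [239. 186. 538. 163.  14.]
 [279. 186. 577. 171.  14.]
 [281. 111. 563. 244.  14.]
 [293. 109. 574. 248.  14.]
 [294.  60. 565. 290.  14.]]
```

View pics/w1.png

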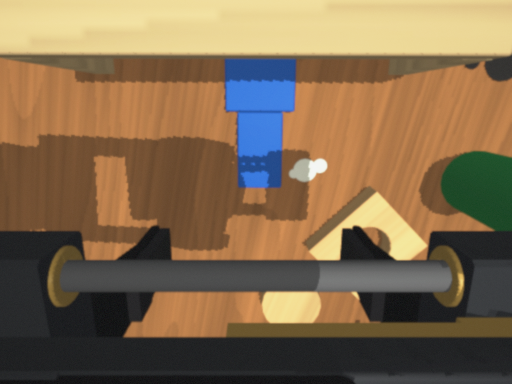

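The wrist view shows the blue toe edge at (239–279,186) and no obstacle between the fingers. Now I descend over it.

{"op": "send_rows", "data": {"fingers": [1,1,1,1,1,1,1,1], "dp": [[1,3,-40],[1,3,-80],[1,3,-120],[1,3,-150],[1,3,-165],[1,3,-176],[1,3,-181],[1,3,-181]], "turn": [[0,0,0],[0,0,0],[0,0,0],[0,0,0],[0,0,0],[0,0,0],[0,0,0],[0,0,0]]}}

```text
time_s: 2.37
position: [0.5566, 0.1823, 0.0086]
tcp_rot: [[-0.007, -0.2, 0.98], [-0.001, 0.98, 0.2], [-1.0, 0.001, -0.007]]
force: [0.6, -0.2, 0.0]
opening: 1.003
```

{"op": "send_rows", "data": {"fingers": [1,1,0,0,0,0,0,0,0,0], "dp": [[-2,0,-4],[-2,0,-4],[-2,0,-4],[-2,0,-4],[-2,0,-4],[-2,0,-4],[-2,0,-4],[-2,0,-4],[-2,0,-4],[-2,0,-4]], "turn": [[0,0,0],[0,0,0],[0,0,0],[0,0,0],[0,0,0],[0,0,0],[0,0,0],[0,0,0],[0,0,0],[0,0,0]]}}

```text
time_s: 3.2
position: [0.5545, 0.1823, 0.0045]
tcp_rot: [[-0.008, -0.2, 0.98], [-0.001, 0.98, 0.2], [-1.0, 0.001, -0.008]]
force: [0.3, 0.3, 0.6]
opening: 0.502
```

{"op": "send_rows", "data": {"fingers": [0,0,0,0,0,0,0,0,0,0], "dp": [[2,-10,0],[3,-25,0],[0,-42,0],[-6,-60,0],[-14,-78,0],[-22,-96,0],[-30,-114,0],[-38,-132,0],[-45,-150,0],[-48,-158,0]], "turn": [[0,0,0],[0,0,0],[0,0,0],[0,0,0],[0,0,0],[0,0,0],[0,0,0],[0,0,0],[0,0,0],[0,0,0]]}}

```text
time_s: 4.03
position: [0.5058, 0.0224, 0.0045]
tcp_rot: [[-0.008, -0.197, 0.98], [-0.001, 0.98, 0.197], [-1.0, 0.001, -0.008]]
force: [0.4, 1.6, -0.7]
opening: 0.503
```

{"op": "send_rows", "data": {"fingers": [0,0,0.65,0.65,0.65,0.65,0.65], "dp": [[0,-5,0],[0,-5,0],[0,-5,0],[0,-5,0],[0,-5,0],[0,-5,0],[0,-5,0]], "turn": [[0,0,0],[0,0,0],[0,0,0],[0,0,0],[0,0,0],[0,0,0],[0,0,0]]}}

```text
time_s: 4.62
position: [0.506, 0.0179, 0.0045]
tcp_rot: [[-0.008, -0.198, 0.98], [-0.001, 0.98, 0.198], [-1.0, 0.001, -0.008]]
force: [0.0, 1.0, -0.4]
opening: 0.645
```

Run:
```python
from h import *
s,c=wr('w2');print(s['position'])
t=bot.capture('top');pickle.dump(t,open('pics/t2.pkl','wb'));crop(t['img'],100,100,240,120,3,'pics/t2.png')
```

```text
[0.50599371 0.01792069 0.00452809]
```

View pics/t2.png

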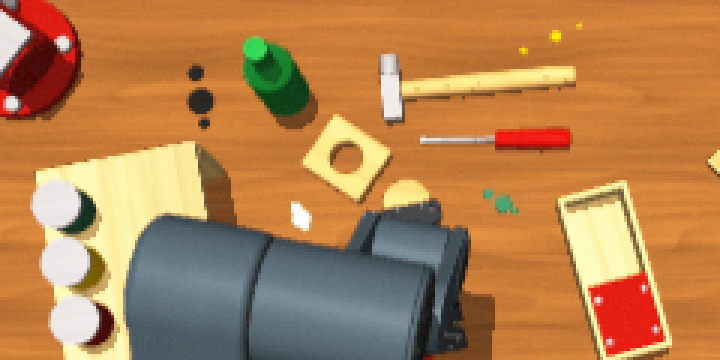

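View pics/w2.png

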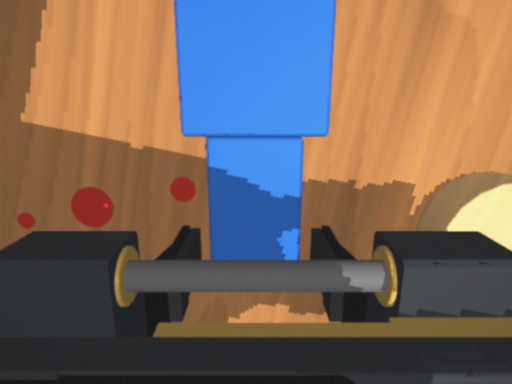

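The wrist view shows the released sander straight between the opened fingers. I rise and move over the grip.

{"op": "send_rows", "data": {"fingers": [1,1,1,1,1,1,1,1,1,1], "dp": [[0,0,20],[0,0,60],[0,0,100],[0,0,140],[0,0,180],[0,0,220],[-10,40,220],[-20,80,220],[-29,115,220],[-29,115,220]], "turn": [[0,0,0],[0,0,0],[0,0,0],[0,0,0],[0,0,0],[0,0,0],[0,0,0],[0,0,0],[0,0,0],[0,0,0]]}}

```text
time_s: 5.55
position: [0.4738, 0.1379, 0.2249]
tcp_rot: [[-0.01, -0.203, 0.979], [0.002, 0.979, 0.203], [-1.0, 0.004, -0.009]]
force: [0.5, 0.2, -0.0]
opening: 0.996
```

Run:
```python
from h import *
s,c=wr('w3');print(s['position'])
for f in c,:
    m=blue(c);cn=max(cv2.findContours(m,0,1)[0],key=cv2.contourArea);ap=cv2.approxPolyDP(cn,4,True)[:,0]
    print(np.c_[ap,(ray(c,ap,.014)*1000).round()])
s=bot.capture('scene');pickle.dump(s,open('pics/s3.pkl','wb'));cv2.imwrite('pics/s3.png',s['img'])
for q,nm in((c,'w'),(s,'s')):
    P=cloud(q);m=(P[...,2]>.085)&(P[...,2]<.105)&(abs(P[...,0]-.477)<.08)&(abs(P[...,1]-.16)<.08)
    p=P[m];print(nm,len(p),np.median(p,0) if len(p) else 0,cv2.minAreaRect(np.float32(p[:,:2]*1000)) if len(p)>5 else 0)
```

```text
[0.47379038 0.13787218 0.22485465]
[[236. 116. 441. 189.  14.]
 [236. 223. 464.  70.  14.]
 [245. 226. 475.  68.  14.]
 [245. 258. 483.  29.  14.]
 [280. 260. 524.  35.  14.]
 [281. 226. 515.  77.  14.]
 [291. 223. 526.  83.  14.]
 [294. 117. 501. 200.  14.]]
w 1920 [0.4774512  0.16061701 0.0949944 ] ((478.0568542480469, 159.20657348632812), (27.687580108642578, 53.87153244018555), 11.48415756225586)
s 179 [0.48578235 0.15927462 0.09537853] ((482.6225280761719, 158.3910675048828), (29.424453735351562, 54.45791244506836), 13.283756256103516)
```

View pics/w3.png

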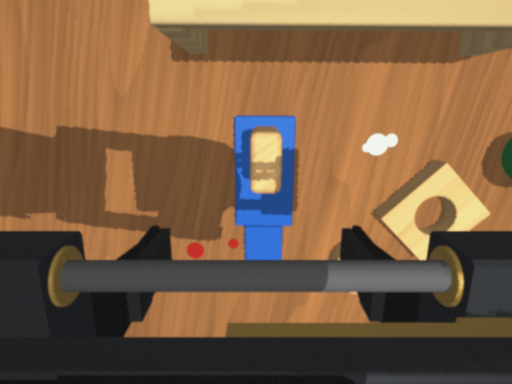

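View pics/s3.png

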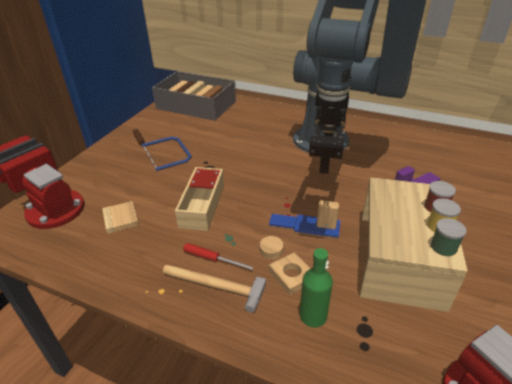

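The scene view shows the sander lying flat in the open, with its grip at (328,215) px, and the bystanders look unmoved. I grasp the grip a little toward the centre of mass.

{"op": "send_rows", "data": {"fingers": [1,1,1,1,1,1,1,1,1], "dp": [[6,12,0],[6,12,-30],[6,12,-70],[6,12,-110],[6,12,-140],[6,12,-160],[6,12,-169],[6,12,-169],[6,12,-169]], "turn": [[0,-0.008,0],[0,-0.008,0],[0,-0.008,0],[0,-0.008,0],[0,-0.008,0],[0,-0.008,0],[0,-0.008,0],[0,-0.008,0],[0,-0.008,0]]}}

```text
time_s: 6.4
position: [0.4827, 0.1453, 0.0557]
tcp_rot: [[-0.0, -0.2, 0.98], [-0.001, 0.98, 0.2], [-1.0, -0.001, -0.0]]
force: [0.6, -0.1, 0.4]
opening: 0.995
```

{"op": "send_rows", "data": {"fingers": [1,0.2,0.2,0.2,0.2,0.2,0.2,0.2,0.2,0.2], "dp": [[-2.5,4,0],[-2.5,4,0],[-2.5,4,0],[-2.5,4,0],[-2.5,4,0],[-2.5,4,0],[-2.5,4,0],[-2.5,4,0],[-2.5,4,0],[-2.5,4,0]], "turn": [[0,0,0],[0,0,0],[0,0,0],[0,0,0],[0,0,0],[0,0,0],[0,0,0],[0,0,0],[0,0,0],[0,0,0]]}}

```text
time_s: 7.23
position: [0.4802, 0.1493, 0.0556]
tcp_rot: [[-0.0, -0.2, 0.98], [-0.001, 0.98, 0.2], [-1.0, -0.001, -0.0]]
force: [-0.2, -0.3, -0.1]
opening: 0.403
```

{"op": "send_rows", "data": {"fingers": [0,0,0,0,0,0,0,0,0,0], "dp": [[0,0,0],[0,0,0],[0,0,10],[0,0,30],[0,0,55],[0,0,80],[0,-5,105],[0,-10,125],[0,-10,130],[0,-10,130]], "turn": [[0,0,0],[0,0,0],[0,0,0],[0,0,0],[0,0,0],[0,0,0],[0,0,0],[0,0,0],[0,0,0],[0,0,0]]}}

```text
time_s: 8.07
position: [0.4811, 0.1394, 0.1871]
tcp_rot: [[0.004, -0.2, 0.98], [-0.001, 0.98, 0.2], [-1.0, -0.001, 0.003]]
force: [0.3, 0.0, -4.5]
opening: 0.317
```

Run:
```python
from h import *
s,c=wr('w4');print(s['position'],s['opening'],s['force'])
s=bot.capture('scene');pickle.dump(s,open('pics/s4.pkl','wb'));crop(s['img'],200,80,200,180,4,'pics/s4.png')
```

```text
[0.48108217 0.13939051 0.18711858] 0.31694125942636403 [ 0.27026442  0.00898405 -4.48286644]
```

View pics/s4.png

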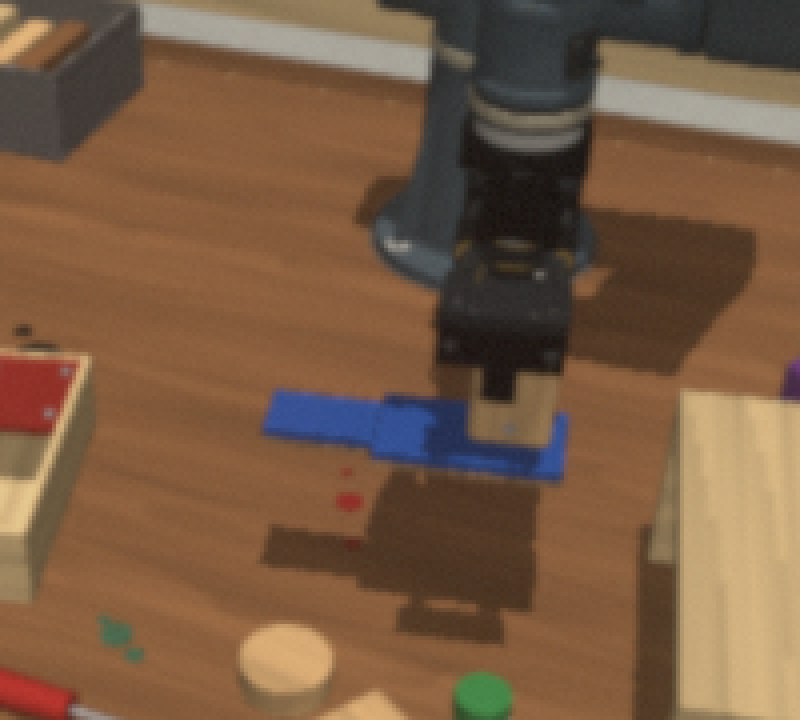

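View pics/w4.png

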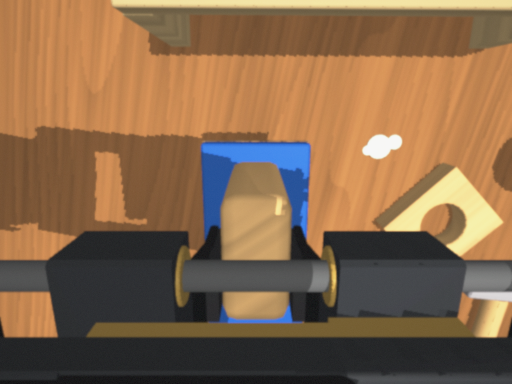

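```bash
cat >> h.py <<'E'
def toolpts(c,m,s):
    P=cloud(c)[m>0];P=P[~np.isnan(P[:,0])];return (P-s['position'])@s['tcp_rot']*1000
E
python3 - <<'E'
from h import *
s=bot.read_state();c=load('w4')
m=cv2.erode(blue(c),np.ones((5,5)));q=toolpts(c,m,s)
A=np.c_[q[:,1],q[:,2],np.ones(len(q))];k=np.linalg.lstsq(A,q[:,0],rcond=None)[0];print('plane x=a y+b z+c',k,'n',len(q))
m=blue(c);cn=max(cv2.findContours(m,0,1)[0],key=cv2.contourArea);ap=cv2.approxPolyDP(cn,4,True)[:,0]
zt=s['position'][2]-.042
print(np.c_[ap,((ray(c,ap,zt)-s['position'])@s['tcp_rot']*1000).round(1)])
# scene-view toe corners
sc=load('s4');m=cv2.inRange(cv2.cvtColor(sc['img'],cv2.COLOR_BGR2HSV),(100,120,50),(125,255,255));m[:160]=0;m[:,:250]=0
P=cloud(sc);k=cv2.erode(m,np.ones((3,3)))>0;p=P[k];p=p[(p[:,2]<.25)&(p[:,2]>.1)]
A=np.c_[p[:,:2],np.ones(len(p))];print('scene plane',np.linalg.lstsq(A,p[:,2],rcond=None)[0],p.min(0),p.max(0))
E
```

```text
plane x=a y+b z+c [-3.98276173e-04 -4.44680689e-03  3.94552465e+01] n 3833
[[202.  144.   42.   45.9 -29.3]
 [206.  239.   42.1 -15.5 -29.2]
 [211.  226.   42.1  -6.5 -25.7]
 [219.  228.   42.1  -7.9 -20.6]
 [222.  196.   42.   13.5 -18.1]
 [233.  165.   42.   33.2 -10.9]
 [240.  161.   42.   35.6  -6.6]
 [271.  161.   42.   35.6  12.3]
 [278.  166.   41.9  32.5  16.6]
 [292.  205.   41.9   7.6  25.9]
 [292.  227.   41.9  -7.2  26.3]
 [299.  226.   41.9  -6.5  30.8]
 [305.  237.   41.9 -14.1  34.9]
 [308.  144.   41.9  46.   34.4]]
scene plane [ 0.00116373 -0.0011561   0.14470397] [ 0.46561202 -0.00408354  0.14174124] [0.52900078 0.18562879 0.14974081]
```

It is held level with no slip: the fitted base plane is parallel to the tool within 0.3°. Now I carry it to the box and yaw it.

{"op": "send_rows", "data": {"fingers": [0,0,0,0,0,0,0,0,0,0], "dp": [[5,-15,15],[15,-45,30],[25,-80,40],[35,-115,50],[45,-150,50],[54,-185,50],[63,-220,50],[71,-250,50],[78,-280,50],[85,-305,50]], "turn": [[0,0,-0.1],[0,0,-0.22],[0,0,-0.34],[0,0,-0.46],[0,0,-0.58],[0,0,-0.7],[0,0,-0.82],[0,0,-0.94],[0,0,-1.06],[0,0,-1.18]]}}

```text
time_s: 9.0
position: [0.5634, -0.1673, 0.232]
tcp_rot: [[-0.006, 0.833, 0.553], [0.003, 0.553, -0.833], [-1.0, -0.003, -0.006]]
force: [0.3, 0.6, -3.6]
opening: 0.317
```

```bash
cat >> h.py <<'E'
def need(pos=None,yaw=None,tilt=0):
    # tool y -> box x at angle yaw (deg), tilt deg heel-up; prints dp mm and turn
    from scipy.spatial.transform import Rotation as Ro
    s=bot.read_state();a=np.radians(yaw);xb=np.array([np.cos(a),np.sin(a),0]);yb=np.array([-np.sin(a),np.cos(a),0])
    R0=np.c_[[0,0,-1],xb,np.cross([0,0,-1],xb)]
    R=Ro.from_rotvec(-np.radians(tilt)*yb).as_matrix()@R0
    w=Ro.from_matrix(R@s['tcp_rot'].T).as_rotvec()
    print('t',s['time_s'],'pos',(s['position']*1000).round(1),'dp',(np.array(pos)-s['position']*1000).round(1) if pos is not None else '','turn',w.round(4),'F',s['force'].round(1))
E
python3 -c "
from h import *
need((575,-208,235),15.2)"
```

```text
t 9.0 pos [ 563.4 -167.3  232. ] dp [ 11.6 -40.7   3. ] turn [-0.0043 -0.0054 -0.3201] F [ 0.3  0.6 -3.6]
```

{"op": "send_rows", "data": {"fingers": [0,0,0,0,0,0], "dp": [[3,-12,2],[6,-24,3],[12,-41,3],[12,-41,3],[12,-41,3],[12,-41,3]], "turn": [[0,0,-0.12],[-0.004,-0.005,-0.24],[-0.004,-0.005,-0.32],[-0.004,-0.005,-0.32],[-0.004,-0.005,-0.32],[-0.004,-0.005,-0.32]]}}

```text
time_s: 9.5
position: [0.5742, -0.207, 0.2329]
tcp_rot: [[-0.004, 0.965, 0.263], [0.003, 0.263, -0.965], [-1.0, -0.003, -0.004]]
force: [-0.0, 0.4, -4.7]
opening: 0.319
```

Run:
```python
from h import *
s,c=wr('w5');need((575,-208,235),15.2)
P=cloud(c);a=np.radians(15.2);R=np.array([[np.cos(a),np.sin(a)],[-np.sin(a),np.cos(a)]])
m=(abs(P[...,2]-.066)<.006)
q=(P[m][:,:2]*1000-[524,-222.5])@R.T
q=q[(abs(q[:,0])<140)&(abs(q[:,1])<70)]
print(len(q),q.min(0),q.max(0))
```

```text
t 9.55 pos [ 574.4 -206.9  233.4] dp [ 0.6 -1.1  1.6] turn [-0.0028 -0.0036 -0.0015] F [ 0.2  0.4 -4.4]
875 [ 86.91528797 -44.20815607] [107.35422968  45.84365859]
```

View pics/w5.png

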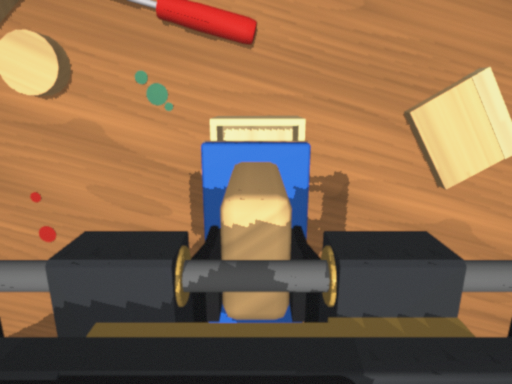

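The wrist view shows the box's open end wall at (209–305,119), just beyond the sander's heel at (202–310,144). I measure the two relative to each other.

Run:
```python
from h import *
s=bot.read_state();c=load('w5')
crop(c['img'],190,105,135,60,5,'pics/w5c.png')
f=lambda uv,z:((ray(c,uv,z)-s['position'])@s['tcp_rot']*1000).round(1)
# subpixel edges: brightness profile rows
g=c['img'].astype(int)
hsv=cv2.cvtColor(c['img'],cv2.COLOR_BGR2HSV)
print('row128 val',[(u,hsv[128,u].tolist()) for u in list(range(205,216))+list(range(300,310))])
print('col256',[(v,hsv[v,256].tolist()) for v in range(114,146)])
```

```text
row128 val [(205, [13, 148, 189]), (206, [14, 150, 189]), (207, [14, 149, 188]), (208, [14, 145, 192]), (209, [17, 122, 213]), (210, [25, 85, 237]), (211, [28, 64, 244]), (212, [28, 58, 245]), (213, [28, 58, 245]), (214, [28, 60, 244]), (215, [27, 71, 241]), (300, [28, 59, 245]), (301, [28, 59, 245]), (302, [28, 59, 245]), (303, [28, 60, 245]), (304, [26, 74, 242]), (305, [19, 113, 224]), (306, [14, 143, 203]), (307, [14, 151, 197]), (308, [14, 149, 197]), (309, [14, 150, 197])]
col256 [(114, [14, 148, 190]), (115, [14, 135, 181]), (116, [18, 109, 161]), (117, [20, 98, 161]), (118, [23, 93, 198]), (119, [27, 75, 236]), (120, [28, 60, 244]), (121, [28, 54, 245]), (122, [28, 55, 245]), (123, [28, 56, 245]), (124, [28, 62, 243]), (125, [26, 79, 233]), (126, [21, 96, 204]), (127, [19, 100, 189]), (128, [19, 100, 192]), (129, [21, 98, 217]), (130, [25, 80, 240]), (131, [26, 69, 244]), (132, [27, 66, 245]), (133, [27, 68, 245]), (134, [27, 68, 245]), (135, [27, 67, 245]), (136, [27, 69, 245]), (137, [27, 68, 245]), (138, [27, 67, 244]), (139, [25, 77, 242]), (140, [22, 91, 221]), (141, [15, 58, 145]), (142, [114, 120, 128]), (143, [109, 193, 168]), (144, [109, 193, 203]), (145, [108, 193, 217])]
```

View pics/w5c.png

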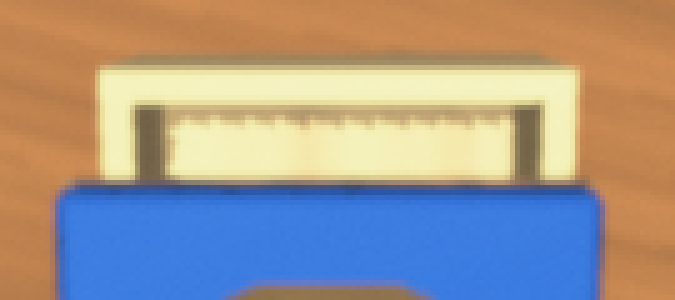

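Run:
```python
from h import *
s=bot.read_state();c=load('w5')
f=lambda uv,z:((ray(c,uv,z)-s['position'])@s['tcp_rot']*1000).round(1)
for zz in (.066,): print('box end',f([[209.2,118.4],[305.4,118.4],[257.3,118.4],[209.4,128],[305.3,128],[257.3,124.8]],zz))
b=s['position'][2]-.0395
print('heel',f([[202,142.7],[309.7,142.7],[201.8,170],[310,170]],b))
```

```text
box end [[167.4  55.5 -43.4]
 [167.   55.6  47. ]
 [167.2  55.5   1.8]
 [167.4  46.6 -43.5]
 [167.1  46.7  47.2]
 [167.2  49.6   1.8]]
heel [[ 39.5  48.2 -31. ]
 [ 39.3  48.3  32. ]
 [ 39.5  31.9 -31.8]
 [ 39.3  32.1  32.8]]
```

Relative to the box, the sander is 1.7 mm long along the box and about 1.5 mm off sideways. I use this for the insertion path.

```bash
cat >> h.py <<'E'
from scipy.spatial.transform import Rotation as Ro
C=np.array([523.2,-222.4]);YAW=15.2;GX,GZ=151.8,53.5
def path(wps):
    s=bot.read_state();a=np.radians(YAW);xb=np.array([np.cos(a),np.sin(a),0]);yb=np.array([-np.sin(a),np.cos(a),0])
    R0=np.c_[[0,0,-1],xb,np.cross([0,0,-1],xb)]
    print('t',s['time_s'],'F',s['force'].round(1))
    d=s['position']*1000-[*C,0];R=s['tcp_rot'];y=R[:,1];th=np.arctan2(y[2],y@xb);c,n=np.cos(th),np.sin(th)
    print('now toe x %.1f z %.1f tilt %.2f lat %.1f'%(d@xb-GX*c+GZ*n,d[2]-GX*n-GZ*c,np.degrees(th),d@yb))
    for xt,zt,t in wps:
        th=np.radians(t);c,n=np.cos(th),np.sin(th)
        p=np.array([*C,0])+xb*(xt+GX*c-GZ*n);p[2]=zt+GX*n+GZ*c
        w=Ro.from_matrix(Ro.from_rotvec(-th*yb).as_matrix()@R0@R.T).as_rotvec()
        print((xt,zt,t),'dp',(p-s['position']*1000).round(1).tolist(),'turn',w.round(3).tolist())
E
python3 -c "
from h import *
path([(-75,170,5),(-50,150,10),(-30,135,15),(-10,120,20),(6,110,25)])"
```

```text
t 9.55 F [ 0.2  0.4 -4.4]
now toe x -98.5 z 180.3 tilt -0.16 lat 1.6
(-75, 170, 5) dp [17.9, 3.2, 3.2] turn [0.02, -0.088, -0.002]
(-50, 150, 10) dp [35.9, 8.1, -4.3] turn [0.043, -0.172, -0.002]
(-30, 135, 15) dp [48.0, 11.4, -7.4] turn [0.066, -0.256, -0.002]
(-10, 120, 20) dp [59.2, 14.5, -11.2] turn [0.089, -0.34, -0.002]
(6, 110, 25) dp [65.6, 16.2, -10.7] turn [0.112, -0.425, -0.002]
```

{"op": "send_rows", "data": {"fingers": [0,0,0,0,0,0,0,0], "dp": [[10,2,3],[18,3,3],[36,8,-4],[48,11,-7],[59,14.5,-11],[65.5,16,-11],[65.5,16,-11],[65.5,16,-11]], "turn": [[0.01,-0.04,0],[0.02,-0.088,-0.002],[0.043,-0.172,-0.002],[0.066,-0.256,-0.002],[0.089,-0.34,-0.002],[0.112,-0.425,-0.002],[0.112,-0.425,-0.002],[0.112,-0.425,-0.002]]}}

```text
time_s: 10.22
position: [0.6381, -0.1897, 0.2212]
tcp_rot: [[0.404, 0.876, 0.263], [0.112, 0.238, -0.965], [-0.908, 0.419, -0.002]]
force: [-0.6, 0.2, -4.1]
opening: 0.321
```

Run:
```python
from h import *
path([(6,90,25),(6,72,25),(4,55,25),(2,40,25)])
sc=bot.capture('scene');pickle.dump(sc,open('pics/s6.pkl','wb'));crop(sc['img'],140,60,180,190,4,'pics/s6.png')
s,c=wr('w6')
m=cv2.erode(blue(c),np.ones((5,5)));q=toolpts(c,m,s)
A=np.c_[q[:,1],q[:,2],np.ones(len(q))];print('plane',np.linalg.lstsq(A,q[:,0],rcond=None)[0])
```

```text
t 10.2167 F [-0.6  0.2 -4.1]
now toe x 4.0 z 109.1 tilt 24.76 lat 1.4
(6, 90, 25) dp [1.9, -1.0, -18.6] turn [-0.001, -0.005, -0.001]
(6, 72, 25) dp [1.9, -1.0, -36.6] turn [-0.001, -0.005, -0.001]
(4, 55, 25) dp [-0.1, -1.5, -53.6] turn [-0.001, -0.005, -0.001]
(2, 40, 25) dp [-2.0, -2.0, -68.6] turn [-0.001, -0.005, -0.001]
plane [-1.82186030e-03  2.21449700e-03  4.19624583e+01]
```

View pics/s6.png

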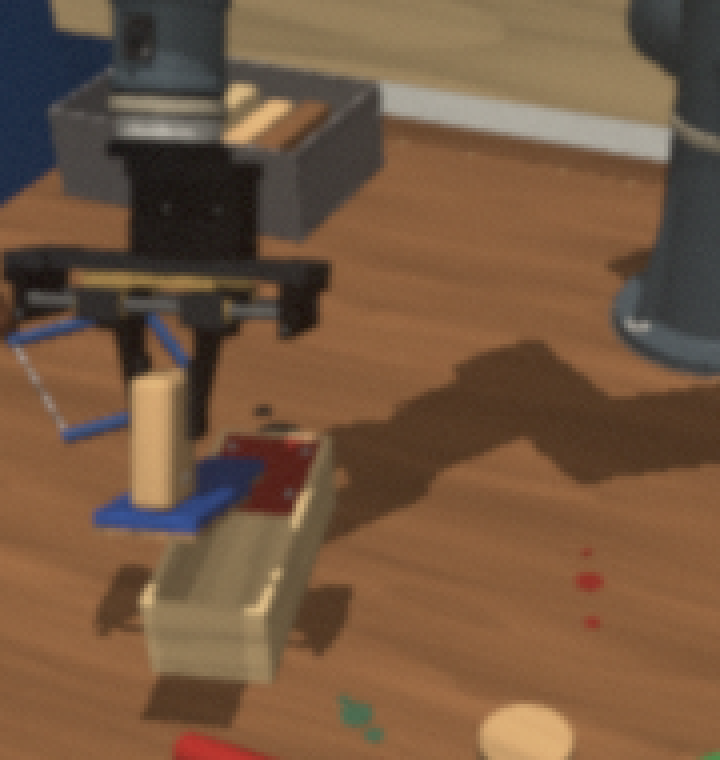

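The scene view shows the sander tilted toe-down over the box, with its toe at about (262,465) in the crop. It hasn't slipped in the grip. Now I lower the toe through the opening.

```bash
sed -i 's/GX,GZ=151.8,53.5/GX,GZ=151.8,55.0/' h.py; python3 -c "
from h import *
path([(6,90,25),(6,72,25),(4,55,25),(2,40,25),(-15,30,25),(-30,21,25)])"
```

```text
t 10.3167 F [-0.2 -0.5 -4.4]
now toe x 6.6 z 108.8 tilt 24.94 lat 0.1
(6, 90, 25) dp [-0.7, -0.3, -18.7] turn [0.001, -0.001, -0.002]
(6, 72, 25) dp [-0.7, -0.3, -36.7] turn [0.001, -0.001, -0.002]
(4, 55, 25) dp [-2.6, -0.8, -53.7] turn [0.001, -0.001, -0.002]
(2, 40, 25) dp [-4.6, -1.3, -68.7] turn [0.001, -0.001, -0.002]
(-15, 30, 25) dp [-21.0, -5.8, -78.7] turn [0.001, -0.001, -0.002]
(-30, 21, 25) dp [-35.4, -9.7, -87.7] turn [0.001, -0.001, -0.002]
```

{"op": "send_rows", "data": {"fingers": [0,0,0,0,0,0,0], "dp": [[-0.5,-0.5,-19],[-0.5,-0.5,-37],[-2.5,-1,-54],[-4.5,-1.5,-69],[-4.5,-1.5,-72],[-13,-4,-76],[-21,-6,-79]], "turn": [[0,0,0],[0,0,0],[0,0,0],[0,0,0],[0,0,0],[0,0,0],[0,0,0]]}}

```text
time_s: 10.9
position: [0.6203, -0.1968, 0.1443]
tcp_rot: [[0.408, 0.874, 0.265], [0.11, 0.241, -0.964], [-0.906, 0.422, 0.003]]
force: [0.1, 0.6, -3.6]
opening: 0.323
```

Run:
```python
from h import *
path([(-30,21,25),(-50,16,24),(-65,13,23)])
sc=bot.capture('scene');crop(sc['img'],140,60,180,190,4,'pics/s7.png')
```

```text
t 10.9 F [ 0.1  0.6 -3.6]
now toe x -13.9 z 30.3 tilt 24.99 lat -0.7
(-30, 21, 25) dp [-15.7, -3.5, -9.3] turn [0.003, 0.001, -0.003]
(-50, 16, 24) dp [-33.1, -8.3, -16.3] turn [-0.002, 0.017, -0.003]
(-65, 13, 23) dp [-45.7, -11.7, -21.4] turn [-0.007, 0.034, -0.003]
```

View pics/s7.png

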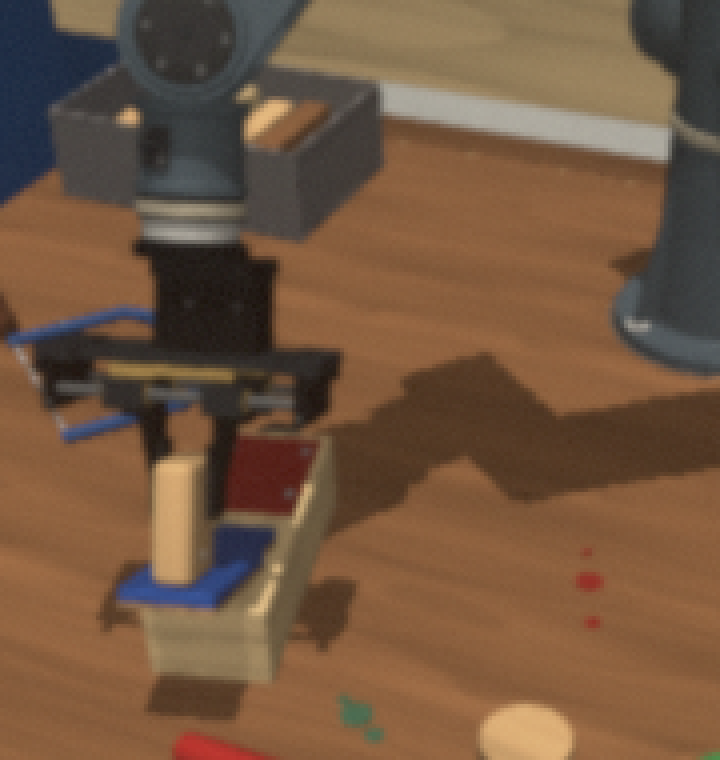

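The toe is below deck height at the deck's edge, at about (255,535) in the crop, and nothing is touching. I slide it under.

{"op": "send_rows", "data": {"fingers": [0,0,0,0,0,0,0], "dp": [[-5,-1,-5],[-15.5,-3.5,-9.5],[-24,-6,-13],[-33,-8,-16.5],[-40,-10,-19],[-46,-12,-21.5],[-46,-12,-21.5]], "turn": [[0,0,-0.003],[0.003,0.001,-0.003],[0,0.01,-0.003],[-0.002,0.017,-0.003],[-0.005,0.026,-0.003],[-0.007,0.034,-0.003],[-0.007,0.034,-0.003]]}}

```text
time_s: 11.53
position: [0.5713, -0.2088, 0.1217]
tcp_rot: [[0.374, 0.89, 0.262], [0.103, 0.241, -0.965], [-0.922, 0.388, -0.002]]
force: [-0.0, 0.5, -3.5]
opening: 0.317
```

Run:
```python
from h import *
path([(-74,12,21.5),(-82,11.5,20),(-89,11.5,18),(-94,11,16),(-96,11,13)])
s,c=wr('w8')
m=cv2.erode(blue(c),np.ones((5,5)));q=toolpts(c,m,s)
A=np.c_[q[:,1],q[:,2],np.ones(len(q))];print('plane',np.linalg.lstsq(A,q[:,0],rcond=None)[0])
```

```text
t 11.5333 F [-0.   0.5 -3.5]
now toe x -68.6 z 12.2 tilt 22.80 lat 0.5
(-74, 12, 21.5) dp [-2.7, -1.3, -2.9] turn [-0.008, 0.021, 0.0]
(-82, 11.5, 20) dp [-7.8, -2.7, -6.6] turn [-0.015, 0.047, 0.001]
(-89, 11.5, 18) dp [-11.1, -3.6, -11.0] turn [-0.024, 0.08, 0.001]
(-94, 11, 16) dp [-12.6, -4.0, -16.0] turn [-0.033, 0.114, 0.001]
(-96, 11, 13) dp [-10.0, -3.3, -23.0] turn [-0.047, 0.165, 0.001]
plane [-2.36158679e-03  2.02439572e-03  4.19707911e+01]
```

View pics/w8.png

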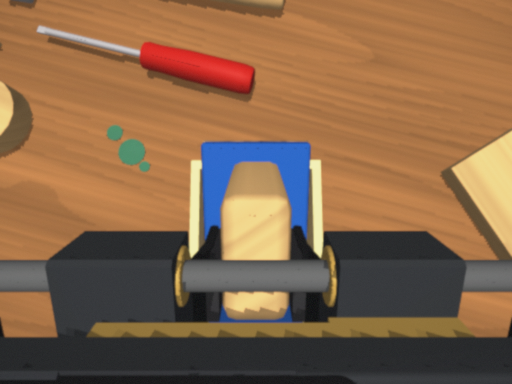

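The heel is centred between the walls: walls at 190 and 323 px, heel at 202–310. I continue while reducing the tilt.

{"op": "send_rows", "data": {"fingers": [0,0,0,0,0,0], "dp": [[-2.7,-1.3,-3],[-7.8,-2.7,-6.5],[-11,-3.6,-11],[-12,-4,-14],[-12.6,-4,-16],[-12.6,-4,-16]], "turn": [[-0.008,0.021,0],[-0.015,0.047,0],[-0.024,0.08,0.001],[-0.03,0.1,0.001],[-0.033,0.114,0.001],[-0.033,0.114,0.001]]}}

```text
time_s: 12.08
position: [0.5604, -0.2128, 0.1061]
tcp_rot: [[0.268, 0.927, 0.263], [0.072, 0.253, -0.965], [-0.961, 0.277, 0.001]]
force: [-0.5, -0.4, -3.1]
opening: 0.323
```

Run:
```python
from h import *
s,c=wr('w9')
path([(-96,11,13),(-97,11,10),(-98,10.5,7),(-99,10,4),(-99.5,9.5,2),(-100,9,0)])
m=cv2.erode(blue(c),np.ones((5,5)));q=toolpts(c,m,s)
A=np.c_[q[:,1],q[:,2],np.ones(len(q))];print('plane',np.linalg.lstsq(A,q[:,0],rcond=None)[0])
crop(c['img'],170,100,170,140,4,'pics/w9c.png')
sc=bot.capture('scene');crop(sc['img'],140,60,180,190,4,'pics/s9.png')
```

```text
t 12.1333 F [ 0.3 -0.1 -4. ]
now toe x -92.3 z 11.2 tilt 16.12 lat -0.5
(-96, 11, 13) dp [1.1, 0.8, -7.5] turn [-0.013, 0.053, -0.001]
(-97, 11, 10) dp [4.4, 1.7, -14.7] turn [-0.027, 0.103, -0.001]
(-98, 10.5, 7) dp [7.3, 2.5, -22.6] turn [-0.041, 0.154, -0.001]
(-99, 10, 4) dp [9.8, 3.2, -30.8] turn [-0.055, 0.204, -0.001]
(-99.5, 9.5, 2) dp [11.5, 3.6, -36.5] turn [-0.064, 0.238, -0.001]
(-100, 9, 0) dp [12.9, 4.0, -42.2] turn [-0.073, 0.272, -0.001]
plane [-3.59423531e-03  1.95252647e-03  4.19616002e+01]
```

View pics/w9c.png

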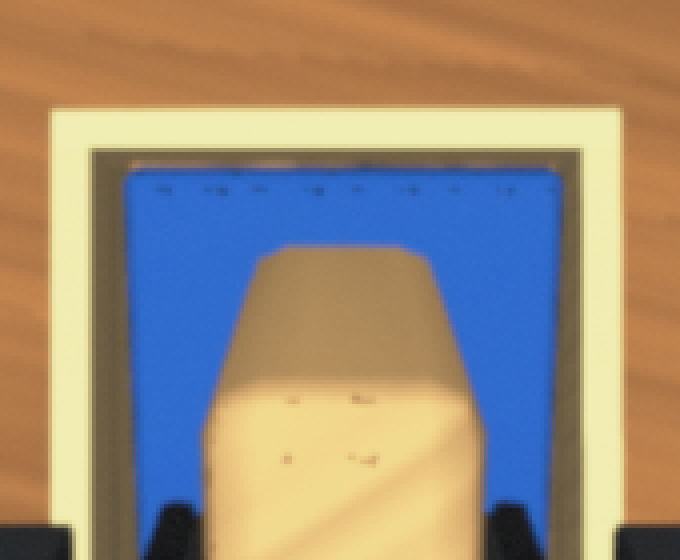

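View pics/s9.png

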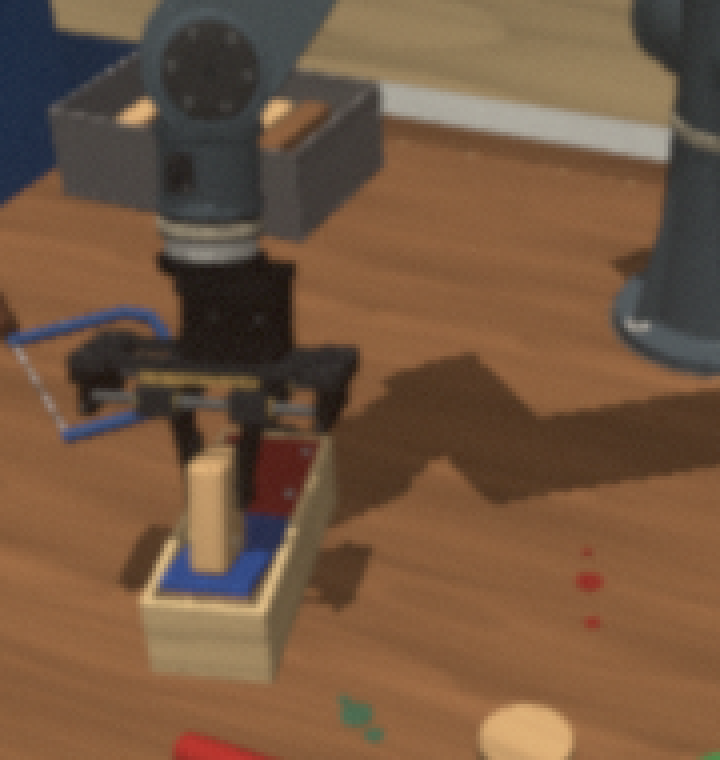

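The heel is inside the end wall (crop: heel edge at y≈170, wall's inner edge at y≈150) and centred. I lower it in stages.

{"op": "send_rows", "data": {"fingers": [0,0,0,0,0,0,0], "dp": [[-1,0,-2],[0,0.5,-5],[1,0.8,-8],[3,1.2,-11],[4.4,1.7,-15],[7,2.5,-22],[7,2.5,-22]], "turn": [[-0.004,0.015,0],[-0.008,0.035,0],[-0.013,0.053,-0.001],[-0.02,0.078,-0.001],[-0.027,0.103,-0.001],[-0.041,0.154,-0.001],[-0.041,0.154,-0.001]]}}

```text
time_s: 12.77
position: [0.5688, -0.2101, 0.084]
tcp_rot: [[0.119, 0.958, 0.263], [0.031, 0.261, -0.965], [-0.992, 0.123, 0.001]]
force: [0.7, 0.1, -4.1]
opening: 0.322
```

Run:
```python
from h import *
s,c=wr('w10')
path([(-98.5,10.5,5),(-99,10,3),(-99.5,9.5,1.5),(-100,9,0)])
crop(c['img'],170,80,170,140,4,'pics/w10c.png')
```

```text
t 12.8167 F [ 0.2  0.1 -4.2]
now toe x -97.2 z 10.8 tilt 7.10 lat 0.2
(-98.5, 10.5, 5) dp [1.3, 0.2, -5.6] turn [-0.009, 0.035, -0.001]
(-99, 10, 3) dp [3.0, 0.6, -11.3] turn [-0.018, 0.069, -0.001]
(-99.5, 9.5, 1.5) dp [4.0, 0.9, -15.7] turn [-0.025, 0.094, -0.001]
(-100, 9, 0) dp [5.0, 1.2, -20.2] turn [-0.032, 0.12, -0.001]
```

View pics/w10c.png

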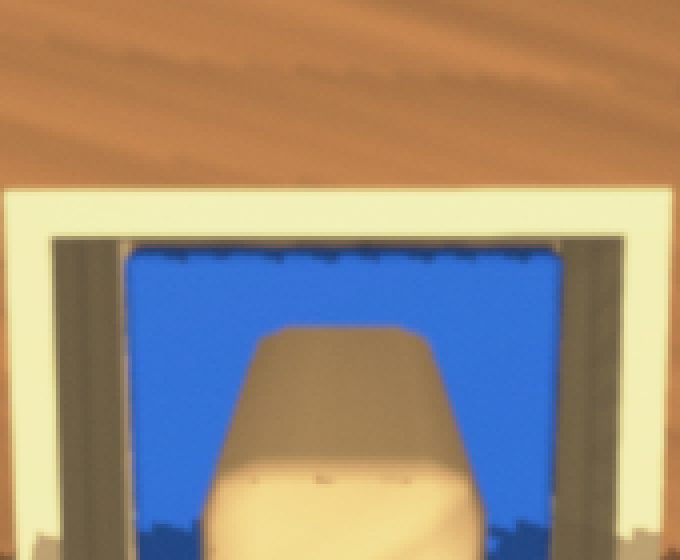

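The sander is free all round with no contact force. Last lowering.

{"op": "send_rows", "data": {"fingers": [0,0,0,0,0,0], "dp": [[1,0.2,-3],[1.3,0.2,-6],[3,0.6,-11],[4,0.9,-15.5],[5,1.2,-20],[5,1.2,-20]], "turn": [[-0.005,0.018,0],[-0.009,0.035,-0.001],[-0.018,0.069,-0.001],[-0.025,0.094,-0.001],[-0.032,0.12,-0.001],[-0.032,0.12,-0.001]]}}

```text
time_s: 13.32
position: [0.5739, -0.2088, 0.0637]
tcp_rot: [[-0.001, 0.965, 0.263], [-0.0, 0.263, -0.965], [-1.0, -0.001, -0.0]]
force: [0.1, 0.7, -2.8]
opening: 0.32
```

Run:
```python
from h import *
s,c=wr('w11')
path([(-100,8,0)]);print(s['moment'].round(2))
crop(c['img'],170,40,170,140,4,'pics/w11c.png')
```

```text
t 13.3667 F [ 0.8  0.4 -4. ]
now toe x -99.5 z 8.9 tilt 0.02 lat -0.1
(-100, 8, 0) dp [-0.5, -0.1, -0.9] turn [-0.0, 0.0, -0.0]
[-0.04  0.18 -0.02]
```

View pics/w11c.png

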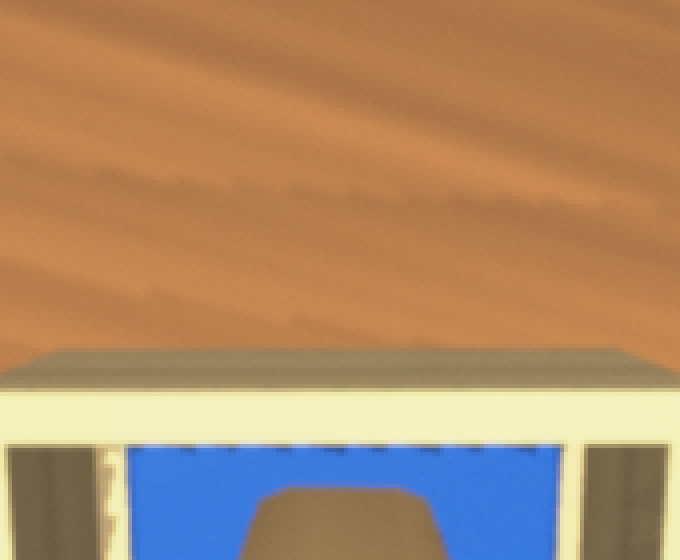

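{"op": "send_rows", "data": {"fingers": [0,0,0], "dp": [[0,0,-0.5],[0,0,-1],[0,0,-1]], "turn": [[0,0,0],[0,0,0],[0,0,0]]}}

```text
time_s: 13.62
position: [0.5739, -0.2089, 0.0636]
tcp_rot: [[0.001, 0.965, 0.262], [0.0, 0.262, -0.965], [-1.0, 0.001, 0.0]]
force: [1.4, 0.8, -0.5]
opening: 0.324
```

{"op": "send_rows", "data": {"fingers": [0,0,0], "dp": [[0,0,-0.5],[0,0,-1],[0,0,-1]], "turn": [[0,0,0],[0,0,0],[0,0,0]]}}

```text
time_s: 13.87
position: [0.574, -0.209, 0.0634]
tcp_rot: [[0.002, 0.965, 0.262], [-0.0, 0.262, -0.965], [-1.0, 0.002, 0.001]]
force: [0.3, 1.8, 3.6]
opening: 0.321
```

The weight is now carried by the floor (force went from -4 to about +3 N) with the tool at the expected height. I open slightly and withdraw.

{"op": "send_rows", "data": {"fingers": [0.38,0.43,0.45,0.45,0.45], "dp": [[0,0,0.5],[0,0,0.5],[0,0,0.5],[0,0,0.5],[0,0,0.5]], "turn": [[0,0,0],[0,0,0],[0,0,0],[0,0,0],[0,0,0]]}}

```text
time_s: 14.28
position: [0.574, -0.2091, 0.0638]
tcp_rot: [[0.002, 0.965, 0.262], [-0.0, 0.262, -0.965], [-1.0, 0.002, 0.001]]
force: [-0.9, 0.2, 1.0]
opening: 0.443
```

{"op": "send_rows", "data": {"fingers": [0.45,0.45,0.45,0.45,0.6,1,1,1], "dp": [[0,0,8],[0,0,20],[0,0,40],[0,0,60],[0,0,90],[0,0,120],[0,0,140],[0,0,140]], "turn": [[0,0,0],[0,0,0],[0,0,0],[0,0,0],[0,0,0],[0,0,0],[0,0,0],[0,0,0]]}}

```text
time_s: 14.95
position: [0.5772, -0.2108, 0.2105]
tcp_rot: [[0.013, 0.965, 0.262], [-0.006, 0.262, -0.965], [-1.0, 0.011, 0.01]]
force: [0.4, -0.8, 1.1]
opening: 0.67
```

Run:
```python
from h import *
s,c=wr('w12');print(s['position'],s['force'])
a=np.radians(YAW);R=np.array([[np.cos(a),np.sin(a)],[-np.sin(a),np.cos(a)]])
P=cloud(c);m=cv2.erode(blue(c),np.ones((5,5)))>0;p=P[m]*1000;p=p[~np.isnan(p[:,0])]
q=np.c_[(p[:,:2]-C)@R.T,p[:,2]];A=np.c_[q[:,:2],np.ones(len(q))];print('base plane',np.linalg.lstsq(A,q[:,2],rcond=None)[0],q.min(0),q.max(0))
g=(abs(P[...,2]-.104)<.006);g=P[g][:,:2]*1000;g=(g-C)@R.T;g=g[(abs(g[:,0]-62)<50)&(abs(g[:,1])<40)];print('grip top',g.min(0),g.max(0),'centre x',(g.min(0)+g.max(0))/2)
sc=bot.capture('scene');crop(sc['img'],120,130,200,190,4,'pics/s12.png')
```

```text
[ 0.57720041 -0.21083309  0.21052996] [ 0.37716139 -0.80759207  1.13976173]
base plane [ 1.15147153e-03 -2.72027417e-04  2.16060253e+01] [-25.17688047 -30.15972218  18.66064275] [95.43421137 29.33435232 24.22248093]
grip top [ 36.38486418 -14.6118316 ] [90.18270878 13.2382224 ] centre x [63.28378648 -0.6868046 ]
```

View pics/w12.png

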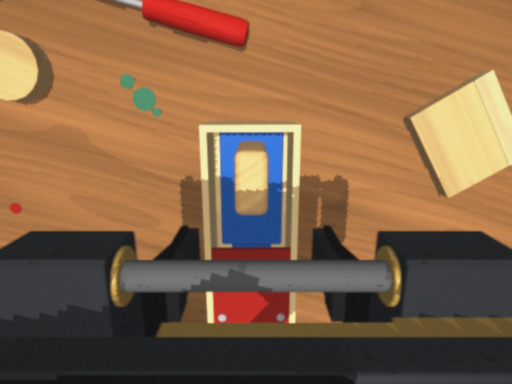

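View pics/s12.png

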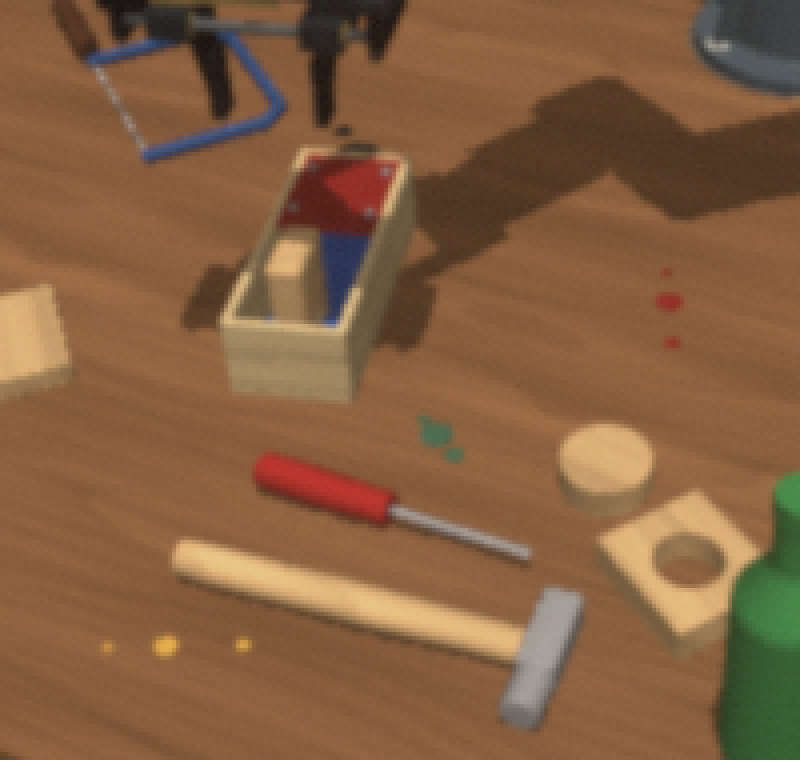

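Both pictures show the sander seated in the box with its grip in the open half, at (252,180) in the wrist view. The base top is at 21.6 mm (22 expected), the tilt is about 0.001 rad, and the grip is within 1 mm of its target. The gripper is clear, so I hand in.

```bash
python3 -c "
from rig import bot
print(bot.hand_in())"
```

```text
the job is handed in; nothing more can be done
None
```

I put the sander away in its box and handed the job in at about 15 s of the 61 s; the rig gives no verdict, so success rests on my own checks.

- **What I did:** I drew the blue sander out by its toe and let go of it on the open bench, with the grip about 105 mm in front of the shelf by my estimate. I then took it by the wooden grip, tilted it 25° toe-down and slipped the toe under the deck. I lowered the heel in the grip until the floor carried the weight, then released and withdrew.
- **Last checks:** The top of the base was at 21.6 mm (22 expected), the tilt was about 0.001 rad, and the origin was about 1 mm from the box's centre. The gripper was about 140 mm above its release height.
- **Bystanders:** I saw none of them move in the pictures, but I didn't re-measure their positions at the end.
- **Disagreements:** The measured height from the sole to the fingertips varied between 53.5 and 56 mm. I settled it by feeling for the floor contact, which gave 55.4 mm. The scene and wrist cameras differed by up to about 5 mm on the grip's position, and I used the wrist camera.

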